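# Step up the desk trays and put the stapler on top

## Robot

A 6-joint arm with a two-finger parallel gripper is mounted at the origin on the work surface. World frame = base frame: x ahead of the robot, y to its left, z up, the work surface at z = 0. Lengths are in mm, angles in degrees, forces in N, time in s.
With the tool pointing down it reaches from about 300 to 850 mm from the base axis. Payload 4.2 kg.
Tool frame: the origin (TCP) lies between the finger pads; the fingertips stand 22 mm ahead of it and the grasp point (between the pads) lies 3 mm ahead of it (env.finger_overhang is the distance from the TCP to the fingertips, in mm); z points along the fingers, y is the line along which they close (so a half turn about z gives the same grasp; the last joint's range is limited). The gripper opens to 91 mm and grips with 3 to 60 N. Pads are 32 mm wide; open, the fingers measure 118 mm over their backs; the gripper's body (76 mm by 178 mm) begins 60 mm behind the grasp point.
Start: joints at [-72.766, 18.312, 89.639, -0, 72.044, -1.146], TCP at [181.315, -545.679, 235.976] pointing down, gripper open.
Joint ranges: [-177.97, 177.97], [-48.28, 115.42], [12.27, 149.76], [-77.06, 257.06], [2.81, 150.46], [-146.56, 146.56]. Speed limits (degrees/s): [147.25, 147.25, 180, 180, 180, 180].

## Interface

Orientations are given as [roll, pitch, yaw] about the fixed x, y, z axes, in that order (R = Rz(yaw) Ry(pitch) Rx(roll)).
In Python, from workcell import state, cams, ticket, look_for, outline_of, env gives the robot as it stands.
- The arm moves only by the tool servo_tool, never from a script. Its argument "steps" is a list of rows, each a list of 3 entries, a list of its own where there are three numbers: the closure in counts, from 0 (fully open) to 255 (shut), then the shift along the tool's x, y, z in mm, then the turn, a rotation vector about the tool's x, y, z in rad. A call has exactly 10 rows; each row shifts and turns the commanded pose from where the row before left it, along the tool's axes as they then stand; what a row does not reach is not made up. A row lasts 1/10 s, in which the tool goes at most 50 mm and 8.59 degrees, less where a joint would pass 70% of its speed; a pose out of reach is approached as far as the arm can. A call with a gripper value outside its range is refused whole. The fingers move at their own pace and stop on an object; "squeeze" is the grip in N (left out, the last holds). Time passes only in rows, so rows that do not move let the fingers close, or fill a call up. It gives the time, the measured TCP pose, the force, the opening and the grip force at its end, in the units of the state.
- state(): the state, without advancing time (a new reading comes with each control period).
- cams.grab_frame(name): name is "scene" or "top" or "wrist"; returns a dict with "color" (400x640x3 uint8, red, green, blue), "z_map" (400x640 float32, mm along the optical axis (not along the pixel's ray), 0 where there is no reading), "fovy" (degrees; the focal length in pixels is half the picture's height over the tangent of half this angle, whatever the lens; pixels are square), "cx", "cy" (the principal point, pixels), "k1" (the pictures are not rectified: a ray, as slopes to the right and down, at radius r is drawn at 1 + k1 r^2 times it, then the intrinsics apply), "eye" and "rotation" of the camera in the world; the wrist camera has in their place "tool_from_camera" (4x4, takes a point from camera to tool coordinates, whose origin is the TCP and whose axes are the flange's). Camera axes: x right, y up, looking along -z (the intrinsics and any distortion apply to the point x, -y, -z); pixel columns grow to the right and rows downward; lengths in mm; the calibration is good to about 2 mm. A picture is of the moment at which its call begins: read the wrist's pose just before it.
- ticket.job_done(): hands the job in; it is judged then, once.
Trained networks look in a picture, given as the dict that the camera call returned (one of the last four; its "shot" number tells which), for a name from the list of things; names that differ only in an ending like _2 or _b are one class to them, and where a whole thing is asked for, a point or a joint stands for the part that bears it (a point fixed in the world has none). Each returns a list of dicts, best first, with "confidence" (0 to 1); they miss things now and then, are a little off and sometimes report something else, mostly with a low value. They report only what shows in the picture. A call takes as long as a camera call. They do not tell look-alikes from the thing itself.
- look_for(picture, thing): "at" ([column, row] in pixels, amid what is visible of it).
- outline_of(picture, thing): "pixels" (400x640 bool, what is visible of it) and "at" ([column, row] in pixels, amid what is visible of it).
The state is a dict: "time_s": time; "qpos": joint angles; "qvel": joint speeds; "effort": joint torques, N m; "ee_pos": TCP position; "ee_rot": TCP orientation; "force": force on the tool from outside, world axes, zero at the start; "torque": the same for the moment, N m; "gripper_width": finger opening in mm; "gripper_force": force on a finger pad.
Only numpy, scipy, OpenCV 4.12 (cv2) and the standard library are available. Lean on these libraries where they do the work, as an engineer would, in place of code of your own. Each camera call takes 0.05 s, during which the arm holds its last target. There are 200 camera calls.

## Task

Build the desk organiser on the base box: first the deepest tray, then the middle one, then the shallowest, each with its foot down inside the opening below and its box resting on the rims. Step them alternately, each as far as its foot comfortably allows: the deepest towards the base's knob, the middle one back away from the knob, the shallowest towards the knob again. Last, lay the stapler the right way up inside the top tray, and leave the notepad, the tape measure and the mouse where they are.

Things in the scene. Friction and masses are not known exactly. Their poses are not given: they have to be found in the camera images.
- base: Open-topped box of plain pine fixed to the desk, 160 x 60 mm in plan and 40 mm tall, walls 6 mm thick (opening 148 x 48 mm), with a round white porcelain knob (28 mm across, standing out 24 mm) on one short end. Origin: centre of its underside on the desk; x points along its length towards the knob end, z up. It may be turned any way.
- deep_tray: The deepest tray of three. Loose open pine tray, 160 x 60 mm, 58 mm tall overall (opening 148 x 48 mm, 46 mm deep; walls and floor 6 mm), with a foot 68 x 36 x 6 mm centred under it; about 260 g. Origin: centre of the foot's underside; x along its length (ends alike), z up. Grip across the 60 mm width. Seated, its origin is 6 mm below the rim beneath; the foot can shift 40 mm to either end, 6 mm sideways.
- medium_tray: The middle tray of three. Loose open pine tray, 160 x 60 mm, 44 mm tall overall (opening 148 x 48 mm, 32 mm deep; walls and floor 6 mm), with a foot 68 x 36 x 6 mm centred under it; about 210 g. Origin: centre of the foot's underside; x along its length (ends alike), z up. Grip across the 60 mm width. Seated, its origin is 6 mm below the rim beneath; the foot can shift 40 mm to either end, 6 mm sideways.
- shallow_tray: The shallowest tray of three. Loose open pine tray, 160 x 60 mm, 30 mm tall overall (opening 148 x 48 mm, 18 mm deep; walls and floor 6 mm), with a foot 68 x 36 x 6 mm centred under it; about 170 g. Origin: centre of the foot's underside; x along its length (ends alike), z up. Grip across the 60 mm width. Seated, its origin is 6 mm below the rim beneath; the foot can shift 40 mm to either end, 6 mm sideways.
- stapler: Dark desk stapler, 120 x 32 mm, 56 mm tall, about 280 g: foot plate 10 mm thick, a post, and an arm 104 x 32 mm, parallel-sided, 32 to 56 mm above the origin. Origin: centre of the underside; x along its length, z up; either end may point either way. In the top tray its origin is 12 mm above the tray's. Grip the arm across its width, fingertips over 18 mm above its underside to clear the tray's rims.
- notes: Block of note paper, 66 x 66 x 22 mm, loose bystander between the task's things. Origin: centre of its underside.
- tape_measure: Steel tape measure standing on its edge, 60 x 40 x 56 mm, loose bystander. Origin: centre of its underside.
- mouse: Grey computer mouse, 100 x 58 x 31 mm, loose bystander beyond the base. Origin: centre of its underside.
Not all that is in view belongs to the job. Leave any blue or purple look-alike of the shallow_tray alone.

How it is judged:
By the outcome, as a careful person would: the job done as asked, in the order asked, and still so for the second after the job is handed in, with the robot touching nothing.
It also fails if it takes over 72 s, if anything falls off the work surface, if the arm or the gripper's body presses on something with over 40 N, if the wrist force passes 120 N, or if a joint passes its speed limit or range.

## Working session

There is one attempt and no reset: what is moved stays moved. The work goes in short steps, Python scripts to look and compute and a tool call to move; the robot and the scene stay as the last step left them, time stands still between calls to the robot, and variables do not carry over. Pictures are saved under pics/ and viewed, at most 10 in all, crops included, and the job is handed in when it is done.

Besides the shell and the picture viewer there is one more tool, called after "Request:" as name(argument=value, ...), one argument or row to a line, values as JSON. servo_tool: Moves the arm, as the interface text tells. Its arguments: {"type":"object","properties":{"steps":{"type":"array","items":{"type":"array"}},"squeeze":{"type":"number"}},"required":["steps"]}

```bash
ls; mkdir -p pics; cat > h.py <<'E'
import numpy as np, cv2
from workcell import state, cams, ticket, look_for, outline_of, env
from scipy.spatial.transform import Rotation as R
def cloud(p, st=None):
    h,w=p["z_map"].shape; f=h/2/np.tan(np.radians(p["fovy"]/2))
    u,v=np.meshgrid(np.arange(w),np.arange(h))
    K=np.array([[f,0,p["cx"]],[0,f,p["cy"]],[0,0,1.]])
    a=cv2.undistortPoints(np.stack([u,v],-1).reshape(-1,1,2).astype(float),K,np.array([p["k1"],0,0,0.])).reshape(h,w,2)
    z=p["z_map"].astype(float)
    c=np.stack([a[...,0]*z,-a[...,1]*z,-z],-1)
    if "eye" in p: W=c@np.array(p["rotation"]).T+np.array(p["eye"])
    else:
        T=np.array(p["tool_from_camera"]); t=c@T[:3,:3].T+T[:3,3]
        W=t@R.from_euler("xyz",st["ee_rot"],degrees=True).as_matrix().T+np.array(st["ee_pos"])
    W[z<=0]=np.nan
    return W
def save(p,n,crop=None,s=1):
    im=p["color"][...,::-1]
    if crop: im=im[crop[1]:crop[3],crop[0]:crop[2]]
    cv2.imwrite("pics/"+n,cv2.resize(im,None,fx=s,fy=s,interpolation=cv2.INTER_CUBIC))
E
python3 - <<'E'
from h import *
print(state())
t=cams.grab_frame("top"); s=cams.grab_frame("scene")
print(np.array(t["rotation"]).shape,t["eye"],t["rotation"],t["fovy"])
im=np.vstack([t["color"],s["color"]])
save(t,"top.png");save(s,"scene.png")
W=cloud(t);np.save("top.npy",W)
for n in "base deep_tray medium_tray shallow_tray stapler notes tape_measure mouse".split():
  for o in outline_of(t,n):
    P=W[o["pixels"]];P=P[~np.isnan(P[:,0])]
    if len(P)<5: continue
    zt=np.percentile(P[:,2],95);Q=P[P[:,2]>zt-6]
    r=cv2.minAreaRect(Q[:,:2].astype(np.float32))
    print(n,round(o["confidence"],2),np.round(o["at"]),len(P),"ztop",round(zt),np.round(r[0]),np.round(r[1]),round(r[2],1))
E
```

```text
pics
{'time_s': 0.0, 'qpos': array([-7.27652883e+01,  1.83506649e+01,  8.97063707e+01,  7.09190524e-04,
        7.20420155e+01, -1.14573463e+00]), 'qvel': array([ 0.00543149,  0.08755168,  0.02499006,  0.0342745 ,  0.01145869,
       -0.00155614]), 'effort': array([ 4.42449837e-04, -4.12471175e+01, -2.31975245e+01,  7.27488846e-02,
        4.56984679e-02, -1.61383764e-04]), 'ee_pos': array([ 181.18205081, -545.22558782,  235.13025811]), 'ee_rot': array([-1.79900982e+02, -2.65470351e-03,  1.83802248e+01]), 'force': array([ 0.6646593 , -0.4871868 , -0.14710249]), 'torque': array([ 0.05874951, -0.04103627, -0.03437733]), 'gripper_force': 0.0, 'gripper_width': 91.10368668817179}
(3,) [419.62091167 -20.73370622 873.20464475] [  5.5110254    0.66879581 -91.36015883] 53.92527944616709Traceback (most recent call last):
  File "<stdin>", line 7, in <module>
  File "h.py", line 11, in cloud
    if "eye" in p: W=c@np.array(p["rotation"]).T+np.array(p["eye"])
                     ~~~~~~~~~~~~~~~~~~~~~~~~~~~^~~~~~~~~~~~~~~~~~~
ValueError: operands could not be broadcast together with shapes (400,640) (3,)
```

Rotation is given as roll, pitch, yaw.

```bash
sed -i 's/W=c@np.array(p\["rotation"\]).T/W=c@R.from_euler("xyz",p["rotation"],degrees=True).as_matrix().T/' h.py
python3 - <<'E'
from h import *
t=cams.grab_frame("top"); s=cams.grab_frame("scene")
save(t,"top.png",s=1.25);save(s,"scene.png")
W=cloud(t);np.save("top.npy",W)
for n in "base deep_tray medium_tray shallow_tray stapler notes tape_measure mouse".split():
  for o in outline_of(t,n):
    P=W[o["pixels"]];P=P[~np.isnan(P[:,0])]
    if len(P)<5: continue
    zt=np.percentile(P[:,2],95);Q=P[P[:,2]>zt-6]
    r=cv2.minAreaRect(Q[:,:2].astype(np.float32))
    print(n,round(o["confidence"],2),np.round(o["at"]),len(P),"ztop",round(zt),np.round(r[0]),np.round(r[1]),round(r[2],1))
E
```

```text
base 0.82 [304. 214.] 2193 ztop 41 [479.   7.] [183.  60.] 63.7
base 0.36 [154. 230.] 1204 ztop 57 [451. 345.] [ 32. 103.] 76.9
deep_tray 0.68 [464. 218.] 2749 ztop 59 [ 459. -329.] [ 60. 160.] 71.6
medium_tray 0.67 [402. 121.] 2252 ztop 45 [ 670. -201.] [ 61. 160.] 76.9
shallow_tray 0.91 [222. 309.] 2308 ztop 31 [274. 200.] [ 60. 162.] 22.0
shallow_tray 0.7 [406. 301.] 2245 ztop 31 [ 282. -191.] [161.  60.] 67.5
shallow_tray 0.65 [466. 216.] 2675 ztop 59 [ 458. -329.] [ 60. 160.] 71.5
shallow_tray 0.64 [229. 140.] 2039 ztop 31 [649. 177.] [ 60. 158.] 83.5
stapler 0.63 [152. 231.] 1226 ztop 57 [451. 345.] [ 32. 103.] 76.8
stapler 0.57 [404. 122.] 2176 ztop 45 [ 670. -201.] [ 61. 159.] 76.9
notes 0.69 [222. 237.] 960 ztop 24 [436. 194.] [66. 66.] 1.1
tape_measure 0.96 [399. 230.] 602 ztop 58 [ 436. -188.] [39. 57.] 82.4
mouse 0.65 [308.  93.] 1071 ztop 32 [750.   2.] [78. 47.] 8.3
```

View pics/top.png

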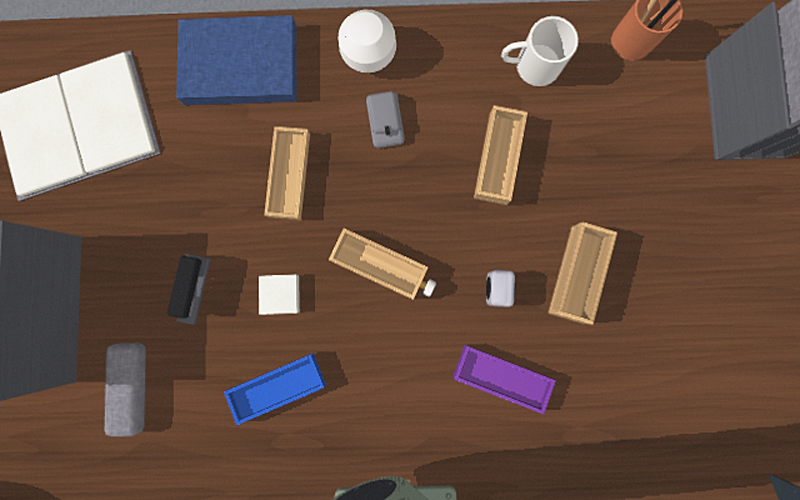

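View pics/scene.png

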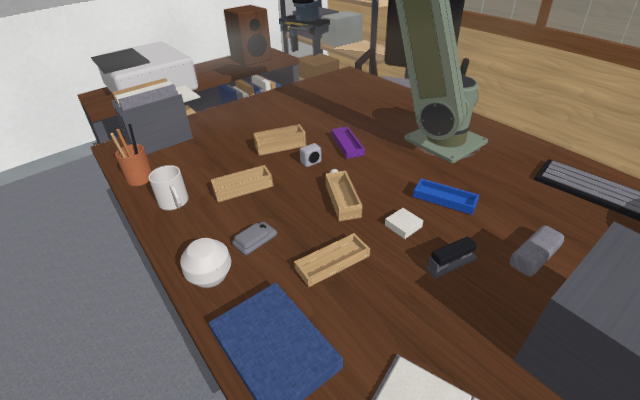

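Candidates (top picture pixels, 1.25x): open boxes are at (287,172) pine with its top at 31 mm, (500,155) pine at 45 mm, (583,272) pine at 59 mm and (380,263) pine with the white knob at (428,288). The blue (275,388) and purple (505,380) boxes are look-alikes to leave alone. So shallow is (287,172), medium is (500,155), deep is (583,272), base is (380,263) and the stapler is (187,288), upright. The grey mouse, tape measure and notepad are bystanders.

Next I'll fit the rims and plan the approach to the deep tray.

```bash
cat >> h.py <<'E'
from scipy.optimize import minimize
def fit(W,c,ztop,yaw,L=160,B=60,tol=5,rad=110):
    "rim fit: rectangle outer edges via percentiles in the rotated frame, yaw by minAreaRect search"
    P=W.reshape(-1,3);P=P[~np.isnan(P[:,0])]
    P=P[(np.hypot(P[:,0]-c[0],P[:,1]-c[1])<rad)&(abs(P[:,2]-ztop)<tol)]
    best=None
    for a in np.arange(yaw-8,yaw+8.01,.25):
        r=np.radians(a);u=P[:,:2]@[np.cos(r),np.sin(r)];v=P[:,:2]@[-np.sin(r),np.cos(r)]
        lo=np.percentile(np.c_[u,v],1,axis=0);hi=np.percentile(np.c_[u,v],99,axis=0)
        s=hi-lo;m=(hi+lo)/2
        # robust: extent in width
        if best is None or s[1]<best[0]: best=(s[1],a,s,m)
    _,a,s,m=best;r=np.radians(a)
    return np.round([m[0]*np.cos(r)-m[1]*np.sin(r),m[0]*np.sin(r)+m[1]*np.cos(r),a],1),np.round(s,1),np.round(np.median(P[:,2]),1),len(P)
def plan(target,yaw,n,st=None,start=None):
    "n equal rows (shift, turn about tool z) from the present pose to target/yaw"
    st=st or state()
    R0=R.from_euler("xyz",[180,0,st["ee_rot"][2]],degrees=True)
    dy=(yaw-st["ee_rot"][2]+180)%360-180; w=-np.radians(dy)/n
    M=sum((R0*R.from_rotvec([0,0,k*w])).as_matrix() for k in range(n))
    v=np.linalg.solve(M,np.array(target)-st["ee_pos"])
    print("rows",n,"shift",np.round(v,2),"turn",round(w,4))
E
python3 - <<'E'
from h import *
W=np.load("top.npy")
print("base",fit(W,(479,7),40.5,63.7,tol=3,rad=88))
print("deep",fit(W,(459,-329),58,-18.4)); print("med",fit(W,(670,-201),44,-13)); print("sh",fit(W,(649,177),30,-6.5));print("stap",fit(W,(451,345),56,-13))
plan((455,-329,235),-18.4,10)
E
```

```text
base (array([482.8,  15.7,  63.7]), array([154.3,  59.6]), np.float64(39.9), 461)
deep (array([ 458.4, -329.1,  -18.2]), array([159.2,  58.9]), np.float64(57.8), 690)
med (array([ 669.4, -201. ,  -13.2]), array([158.2,  60.1]), np.float64(43.7), 584)
sh (array([649.7, 177.2,  -6.2]), array([157.4,  60.2]), np.float64(29.5), 569)
stap (array([451.6, 346.1, -12. ]), array([100.8,  30.2]), np.float64(55.1), 707)
rows 10 shift [ 28.53 -21.14   0.1 ] turn 0.0642
```

Request:
servo_tool(
  steps=[
    [0, [28.5, -21.1, 0], [0, 0, 0.064]],
    [0, [28.5, -21.1, 0], [0, 0, 0.064]],
    [0, [28.5, -21.1, 0], [0, 0, 0.064]],
    [0, [28.5, -21.1, 0], [0, 0, 0.064]],
    [0, [28.5, -21.1, 0], [0, 0, 0.064]],
    [0, [28.5, -21.1, 0], [0, 0, 0.064]],
    [0, [28.5, -21.1, 0], [0, 0, 0.064]],
    [0, [28.5, -21.1, 0], [0, 0, 0.064]],
    [0, [28.5, -21.1, 0], [0, 0, 0.064]],
    [0, [28.5, -21.1, 0], [0, 0, 0.064]],
  ],
  squeeze=25,
)

```text
time_s: 1.6
ee_pos: [455.7, -328.1, 236.2]
ee_rot: [180.0, -0.0, -18.4]
force: [0.9, -0.7, -0.7]
gripper_width: 90.9
gripper_force: 0.0
```

```bash
python3 - <<'E'
from h import *
st=state();p=cams.grab_frame("wrist");save(p,"w1.png")
W=cloud(p,st);print(st["ee_pos"],st["ee_rot"],st["qvel"].round(1),p["tool_from_camera"])
print("deep",fit(W,(458,-329),58,-18.2))
plan((458,-329,45),-18.2,10,st)
E
```

```text
[ 455.7167899  -328.13597764  236.23686796] [ 1.79985950e+02 -2.15091379e-02 -1.84221209e+01] [ 31.7  17.  -24.1  -0.2   6.8  68. ] [[ 5.37607068e-04  9.64262835e-01  2.64946967e-01  7.40955003e+01]
 [ 9.99999535e-01 -7.30647153e-04  6.30047135e-04 -5.26563953e-01]
 [ 8.01113784e-04  2.64946505e-01 -9.64262780e-01 -1.48198105e+02]
 [ 0.00000000e+00  0.00000000e+00  0.00000000e+00  1.00000000e+00]]
deep (array([ 458.3, -327.4,  -18.2]), array([158.9,  59.6]), np.float64(57.4), 2041)
rows 10 shift [2.400e-01 1.000e-02 1.912e+01] turn -0.0004
```

View pics/w1.png

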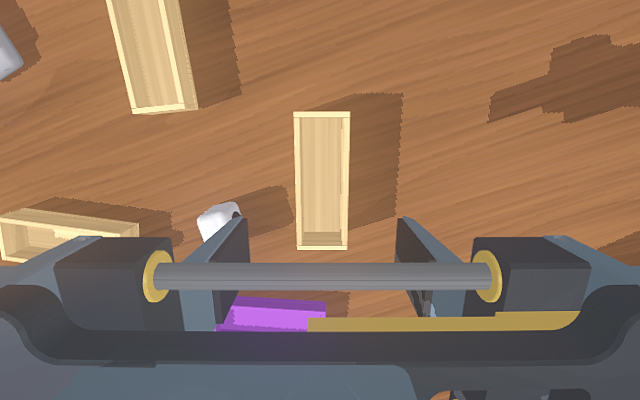

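The wrist picture shows the deep pine tray at (322,180) and the tape measure at (218,222), well clear of the fingers. I'm descending and gripping.

Request:
servo_tool(
  steps=[
    [0, [1.2, 0, 25], [0, 0, 0]],
    [0, [1.2, 0, 30], [0, 0, 0]],
    [0, [0, 0, 30], [0, 0, 0]],
    [0, [0, 0, 30], [0, 0, 0]],
    [0, [0, 0, 30], [0, 0, 0]],
    [0, [0, 0, 25], [0, 0, 0]],
    [0, [0, 0, 15], [0, 0, 0]],
    [0, [0, 0, 9], [0, 0, 0]],
    [0, [0, 0, 0], [0, 0, 0]],
    [150, [0, 0, 0], [0, 0, 0]],
  ],
  squeeze=30,
)

```text
time_s: 2.65
ee_pos: [457.3, -330.3, 42.6]
ee_rot: [180.0, -0.1, -18.3]
force: [-0.3, 0.5, 0.3]
gripper_width: 85.8
gripper_force: 0.0
```

Request:
servo_tool(
  steps=[
    [255, [0, 0, 0], [0, 0, 0]],
    [255, [0, 0, 0], [0, 0, 0]],
    [255, [0, 0, 0], [0, 0, 0]],
    [255, [0, 0, 0], [0, 0, 0]],
    [255, [0, 0, -5], [0, 0, 0]],
    [255, [0, 0, -15], [0, 0, 0]],
    [255, [0, 0, -25], [0, 0, 0]],
    [255, [0, 0, -30], [0, 0, 0]],
    [255, [0, 0, -35], [0, 0, 0]],
    [255, [0, 0, -20], [0, 0, 0]],
  ],
  squeeze=30,
)

```text
time_s: 3.65
ee_pos: [457.4, -330.5, 174.6]
ee_rot: [179.9, -0.2, -18.3]
force: [-0.1, -0.1, -1.9]
gripper_width: 59.9
gripper_force: 30.0
```

```bash
python3 - <<'E'
from h import *
st=state();p=cams.grab_frame("wrist")
W=cloud(p,st);print(st["ee_pos"],st["ee_rot"],st["gripper_width"],st["force"])
print("held",fit(W,st["ee_pos"],st["ee_pos"][2]+16,-18.2,tol=8))
plan((440,-50,200),63.7,10,st)
plan((440,-50,200),63.7,12,st)
E
```

```text
[ 457.37038745 -330.46610493  174.61042006] [ 1.79921327e+02 -1.76710649e-01 -1.82851460e+01] 59.94552547135998 [-0.11613311 -0.09542747 -1.93379245]
held (array([ 482.8, -339.7,  -26. ]), array([108.3,  75.2]), np.float64(189.5), 7892)
rows 10 shift [  7.96 -29.57  -2.54] turn -0.1431
rows 12 shift [  6.93 -24.57  -2.12] turn -0.1192
```

```bash
python3 - <<'E'
from h import *
W=np.load("top.npy")
for tol in(3,5):print("base",fit(W,(484,18),40,63.7,tol=tol,rad=90))
P=W.reshape(-1,3);r=np.radians(63.5);d=P[:,:2]-[484,18];u=d@[np.cos(r),np.sin(r)];v=d@[-np.sin(r),np.cos(r)]
m=(abs(P[:,2]-40)<4)&(abs(v)<34)&(abs(u)<120)
print(np.histogram(u[m],np.arange(-120,121,5)))
m&=(abs(u)<77)
print(np.histogram(v[m],np.arange(-36,37,3)))
E
```

```text
base (array([483.9,  17.9,  63.7]), array([159.1,  59.6]), np.float64(39.9), 537)
base (array([483.9,  17.9,  63.7]), array([159.1,  59.6]), np.float64(39.8), 571)
(array([ 0,  0,  0,  1,  6,  3,  0,  1, 68, 23, 13, 13, 14, 14, 14, 15, 13,
       13, 14, 14, 13, 14, 15, 13, 13, 12, 14, 14, 13, 12, 15, 13, 14, 13,
       13, 15, 12, 14, 31, 62,  0,  0,  0,  0,  0,  0,  0,  0]), array([-120, -115, -110, -105, -100,  -95,  -90,  -85,  -80,  -75,  -70,
        -65,  -60,  -55,  -50,  -45,  -40,  -35,  -30,  -25,  -20,  -15,
        -10,   -5,    0,    5,   10,   15,   20,   25,   30,   35,   40,
         45,   50,   55,   60,   65,   70,   75,   80,   85,   90,   95,
        100,  105,  110,  115,  120]))
(array([  0,   2,  96, 102,  13,   5,   5,   4,   5,   4,   4,   4,   4,
         5,   3,   5,   4,   3,   4,   3, 101, 102,   3,   0]), array([-36, -33, -30, -27, -24, -21, -18, -15, -12,  -9,  -6,  -3,   0,
         3,   6,   9,  12,  15,  18,  21,  24,  27,  30,  33,  36]))
```

Request:
servo_tool(
  steps=[
    [255, [7, -24.6, -2], [0, 0, -0.119]],
    [255, [7, -24.6, -2], [0, 0, -0.119]],
    [255, [7, -24.6, -2], [0, 0, -0.119]],
    [255, [7, -24.6, -2], [0, 0, -0.119]],
    [255, [7, -24.6, -2], [0, 0, -0.119]],
    [255, [7, -24.6, -2], [0, 0, -0.119]],
    [255, [7, -24.6, -2], [0, 0, -0.119]],
    [255, [7, -24.6, -2], [0, 0, -0.119]],
    [255, [7, -24.6, -2], [0, 0, -0.119]],
    [255, [7, -24.6, -2], [0, 0, -0.119]],
  ],
)

```text
time_s: 4.7
ee_pos: [470.7, -88.2, 190.9]
ee_rot: [-179.9, 0.1, 50.2]
force: [1.0, 0.3, -2.1]
gripper_width: 59.6
gripper_force: 30.0
```

Request:
servo_tool(
  steps=[
    [255, [7, -24.6, -2], [0, 0, -0.119]],
    [255, [7, -24.6, -2], [0, 0, -0.119]],
    [255, [0, 0, 0], [0, 0, 0]],
    [255, [0, 0, 0], [0, 0, 0]],
    [255, [0, 0, 0], [0, 0, 0]],
    [255, [0, 0, 0], [0, 0, 0]],
    [255, [0, 0, 0], [0, 0, 0]],
    [255, [0, 0, 0], [0, 0, 0]],
    [255, [0, 0, 0], [0, 0, 0]],
    [255, [0, 0, 0], [0, 0, 0]],
  ],
)

```text
time_s: 5.7
ee_pos: [440.5, -48.8, 195.9]
ee_rot: [180.0, 0.0, 63.5]
force: [0.9, -0.1, -1.7]
gripper_width: 60.2
gripper_force: 30.0
```

```bash
python3 - <<'E'
from h import *
st=state();p=cams.grab_frame("wrist");save(p,"w2.png")
W=cloud(p,st);np.save("w2.npy",W);print(st["ee_pos"],st["ee_rot"],st["gripper_width"],st["qvel"].round(1))
print("base",fit(W,(484,18),40,63.7,tol=4,rad=90))
E
```

```text
[440.54444753 -48.82879446 195.89746978] [1.79999423e+02 7.20792912e-03 6.35165982e+01] 60.190980228424834 [ 0.  -0.2  0.1  0.1  0.1 -0.2]
base (array([503.5,  59.8,  62.7]), array([71.5, 59.2]), np.float64(39.4), 1465)
```

View pics/w2.png

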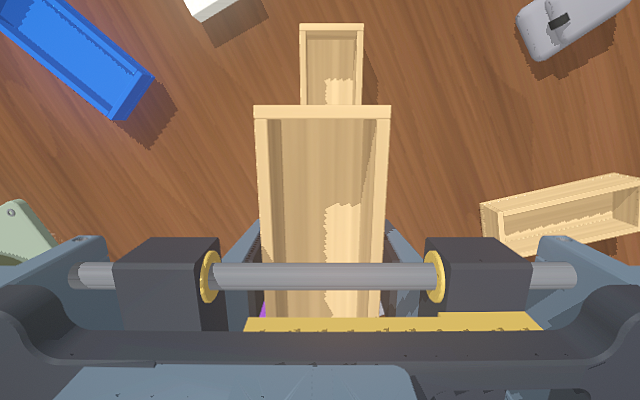

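The picture shows the held deep tray, front rim at (322,110), with the base behind it, far rim at (332,28), and both lined up. I'll measure the relative offset in the tool frame.

```bash
cat >> h.py <<'E'
def rel(W,st,yawb):
    "frame along yaw yawb, origin TCP: u along, v left; extents of rim slices"
    r=np.radians(yawb);P=W.reshape(-1,3);P=P[~np.isnan(P[:,0])];d=P[:,:2]-st["ee_pos"][:2]
    return np.c_[d@[np.cos(r),np.sin(r)],d@[-np.sin(r),np.cos(r)],P[:,2]]
def ext(Q,z,tol,umin,umax,vmax=50):
    m=(abs(Q[:,2]-z)<tol)&(Q[:,0]>umin)&(Q[:,0]<umax)&(abs(Q[:,1])<vmax);q=Q[m]
    if len(q)<20: return None
    return np.round([np.percentile(q[:,0],99.5),*np.percentile(q[:,1],[1,50,99]),np.median(q[:,2])],1).tolist()+[len(q)]
E
python3 - <<'E'
from h import *
W=np.load("w2.npy");st=state()
for y in(63.2,63.5,63.8,64.1):
  Q=rel(W,st,y);print(y,"base",ext(Q,39.5,3,90,190),"near/far",ext(Q,39.5,3,90,120),ext(Q,39.5,3,130,156))
Q=rel(W,st,63.5)
for z in(206,210,212,214,216): print(z,ext(Q,z,3,30,100))
E
```

```text
63.2 base [161.1, -36.8, -9.6, 22.6, 39.4, 1428] near/far [119.6, -36.8, -31.1, 22.7, 39.4, 404] [156.0, -36.8, -9.1, 22.2, 39.3, 492]
63.5 base [161.0, -37.4, -10.4, 22.0, 39.4, 1424] near/far [119.4, -37.4, -31.6, 22.2, 39.4, 400] [156.0, -37.5, -9.9, 21.5, 39.3, 494]
63.8 base [160.9, -38.1, -10.3, 21.5, 39.4, 1427] near/far [119.4, -37.9, -32.0, 21.7, 39.4, 403] [155.9, -38.3, -10.3, 20.8, 39.3, 493]
64.1 base [161.0, -38.9, -11.1, 20.9, 39.4, 1428] near/far [119.9, -38.4, -32.6, 21.2, 39.4, 406] [156.0, -39.1, -11.1, 20.1, 39.3, 498]
206 [79.5, -27.4, -23.1, 27.5, 206.4, 450]
210 [80.7, -29.0, 0.1, 30.2, 210.6, 4661]
212 [80.7, -29.0, 0.5, 30.2, 210.6, 4494]
214 [80.7, -28.6, 4.8, 30.1, 211.3, 1177]
216 None
```

Request:
servo_tool(
  steps=[
    [255, [12, 2, 0], [0, 0, 0]],
    [255, [18, 3, 0], [0, 0, 0]],
    [255, [15.3, 3, 10], [0, 0, 0]],
    [255, [0, 0, 25], [0, 0, 0]],
    [255, [0, 0, 28], [0, 0, 0]],
    [255, [0, 0, 25], [0, 0, 0]],
    [255, [0, 0, 14], [0, 0, 0]],
    [255, [0, 0, 4], [0, 0, 0]],
    [255, [0, 0, 0], [0, 0, 0]],
    [255, [0, 0, 0], [0, 0, 0]],
  ],
)

```text
time_s: 6.75
ee_pos: [468.7, -11.5, 90.4]
ee_rot: [179.9, -0.0, 63.5]
force: [-0.5, -1.0, -1.7]
gripper_width: 59.9
gripper_force: 30.0
```

```bash
python3 - <<'E'
from h import *
st=state();p=cams.grab_frame("wrist");W=cloud(p,st);print(st["ee_pos"],st["ee_rot"],st["force"])
Q=rel(W,st,63.4)
for z in(39,40):print("base",ext(Q,z,3,85,140))
for z in(104,106,108): print(z,ext(Q,z,4,30,100))
E
```

```text
[468.69616859 -11.48983929  90.43513794] [ 1.79919741e+02 -3.12829691e-02  6.35481035e+01] [-0.54581633 -0.96970296 -1.65807124]
base [114.6, -28.8, 0.8, 30.1, 39.3, 1875]
base [114.6, -28.8, 0.8, 30.2, 39.3, 1824]
104 [80.8, -28.8, 0.3, 30.4, 105.2, 4766]
106 [80.8, -28.8, 0.3, 30.4, 105.2, 4623]
108 [80.8, -28.8, 0.3, 30.4, 105.2, 4352]
```

Request:
servo_tool(
  steps=[
    [255, [-2, 0, 0], [0, 0, 0]],
    [255, [0, 0, 4], [0, 0, 0]],
    [255, [0, 0, 4], [0, 0, 0]],
    [255, [0, 0, 3], [0, 0, 0]],
    [255, [0, 0, 2], [0, 0, 0]],
    [255, [0, 0, 1], [0, 0, 0]],
    [255, [0, 0, 0], [0, 0, 0]],
    [200, [0, 0, 0], [0, 0, 0]],
    [80, [0, 0, 0], [0, 0, 0]],
    [0, [0, 0, 0], [0, 0, 0]],
  ],
)

```text
time_s: 7.8
ee_pos: [467.4, -13.6, 76.1]
ee_rot: [179.9, -0.0, 63.5]
force: [0.8, -0.6, -0.1]
gripper_width: 67.7
gripper_force: 0.0
```

Request:
servo_tool(
  steps=[
    [0, [0, 0, 0], [0, 0, 0]],
    [0, [0, 0, 0], [0, 0, 0]],
    [0, [0, 0, -10], [0, 0, 0]],
    [0, [0, 0, -20], [0, 0, 0]],
    [0, [0, 0, -30], [0, 0, 0]],
    [0, [0, 0, -30], [0, 0, 0]],
    [0, [0, 0, -30], [0, 0, 0]],
    [0, [0, 0, -30], [0, 0, 0]],
    [0, [0, 0, 0], [0, 0, 0]],
    [0, [0, 0, 0], [0, 0, 0]],
  ],
)

```text
time_s: 8.8
ee_pos: [467.0, -13.5, 226.7]
ee_rot: [179.9, -0.0, 63.5]
force: [-0.0, 0.6, -0.7]
gripper_width: 91.4
gripper_force: 0.0
```

```bash
python3 - <<'E'
from h import *
st=state();p=cams.grab_frame("wrist");W=cloud(p,st);print(st["ee_pos"],st["ee_rot"],st["force"])
Q=rel(W,st,63.4)
print("base",ext(Q,39,3,85,140))
for z in(90,92): print(z,ext(Q,z,3,30,100))
print(fit(W,(467,-14),92,63.4))
for n in(10,12): plan((668.5,-201,230),-13.2,n,st)
E
```

```text
[466.97098553 -13.52808088 226.66435643] [ 1.79914405e+02 -3.00803611e-02  6.35295738e+01] [-0.03991343  0.59899348 -0.72994553]
base [117.2, -29.0, -0.4, 30.6, 39.3, 624]
90 [80.3, -28.4, 0.6, 31.3, 91.3, 1026]
92 [80.3, -28.4, 1.1, 31.3, 91.3, 1014]
(array([468. ,  -8.5,  63.4]), array([150.6,  59.6]), np.float64(91.3), 2221)
rows 10 shift [ 9.2  28.21 -0.33] turn 0.1339
rows 12 shift [ 7.93 23.43 -0.28] turn 0.1116
```

Deep tray is seated, its rim at 91.3 mm and 36 mm towards the knob. Next is the medium tray.

Request:
servo_tool(
  steps=[
    [0, [8, 23.4, 0], [0, 0, 0.112]],
    [0, [8, 23.4, 0], [0, 0, 0.112]],
    [0, [8, 23.4, 0], [0, 0, 0.112]],
    [0, [8, 23.4, 0], [0, 0, 0.112]],
    [0, [8, 23.4, 0], [0, 0, 0.112]],
    [0, [8, 23.4, 0], [0, 0, 0.112]],
    [0, [8, 23.4, 0], [0, 0, 0.112]],
    [0, [8, 23.4, 0], [0, 0, 0.112]],
    [0, [8, 23.4, 0], [0, 0, 0.112]],
    [0, [8, 23.4, 0], [0, 0, 0.112]],
  ],
)

```text
time_s: 9.85
ee_pos: [655.6, -153.5, 223.6]
ee_rot: [-179.9, 0.2, -0.9]
force: [-0.8, -0.1, 0.5]
gripper_width: 91.1
gripper_force: 0.0
```

Request:
servo_tool(
  steps=[
    [0, [8, 23.4, 0], [0, 0, 0.112]],
    [0, [8, 23.4, 0], [0, 0, 0.112]],
    [0, [0, 0, 0], [0, 0, 0]],
    [0, [0, 0, 0], [0, 0, 0]],
    [0, [0, 0, 0], [0, 0, 0]],
    [0, [0, 0, 0], [0, 0, 0]],
    [0, [0, 0, 0], [0, 0, 0]],
    [0, [0, 0, 0], [0, 0, 0]],
    [0, [0, 0, 0], [0, 0, 0]],
    [0, [0, 0, 0], [0, 0, 0]],
  ],
)

```text
time_s: 10.85
ee_pos: [668.5, -200.6, 226.1]
ee_rot: [180.0, -0.0, -13.5]
force: [-0.4, 0.4, -0.0]
gripper_width: 91.3
gripper_force: 0.0
```

```bash
python3 - <<'E'
from h import *
st=state();p=cams.grab_frame("wrist");W=cloud(p,st);print(st["ee_pos"],st["ee_rot"],st["qvel"].round(1))
f=fit(W,(669,-201),43.5,-13.2,tol=4);print(f)
plan((f[0][0],f[0][1],38),f[0][2],1,st)
Q=rel(W,st,-13.2);print(ext(Q,43.5,4,30,120))
E
```

```text
[ 668.4816915  -200.60036374  226.06618144] [ 1.79995408e+02 -1.06184635e-02 -1.34626152e+01] [-0.1  0.1  0.   0.   0.1 -0. ]
(array([ 670.6, -198.7,  -13. ]), array([158.6,  59.6]), np.float64(43.4), 1971)
rows 1 shift [  1.62  -2.34 188.07] turn -0.0081
[80.9, -27.3, 1.4, 32.4, 43.3, 813]
```

Request:
servo_tool(
  steps=[
    [0, [1.2, -2, 25], [0, 0, -0.006]],
    [0, [0, 0, 30], [0, 0, 0]],
    [0, [0, 0, 30], [0, 0, 0]],
    [0, [0, 0, 30], [0, 0, 0]],
    [0, [0, 0, 30], [0, 0, 0]],
    [0, [0, 0, 25], [0, 0, 0]],
    [0, [0, 0, 14], [0, 0, 0]],
    [0, [0, 0, 6], [0, 0, 0]],
    [0, [0, 0, 0], [0, 0, 0]],
    [150, [0, 0, 0], [0, 0, 0]],
  ],
)

```text
time_s: 11.9
ee_pos: [671.1, -199.4, 37.3]
ee_rot: [180.0, -0.1, -13.1]
force: [0.5, 0.1, 0.2]
gripper_width: 85.8
gripper_force: 0.0
```

Request:
servo_tool(
  steps=[
    [255, [0, 0, 0], [0, 0, 0]],
    [255, [0, 0, 0], [0, 0, 0]],
    [255, [0, 0, 0], [0, 0, 0]],
    [255, [0, 0, 0], [0, 0, 0]],
    [255, [0, 0, -5], [0, 0, 0]],
    [255, [0, 0, -25], [0, 0, 0]],
    [255, [0, 0, -40], [0, 0, 0]],
    [255, [0, 0, -45], [0, 0, 0]],
    [255, [0, 0, -45], [0, 0, 0]],
    [255, [0, 0, -25], [0, 0, 0]],
  ],
)

```text
time_s: 12.9
ee_pos: [671.1, -199.3, 225.6]
ee_rot: [180.0, -0.3, -13.1]
force: [1.4, -0.3, -2.3]
gripper_width: 60.0
gripper_force: 30.0
```

```bash
python3 - <<'E'
from h import *
st=state();print(st["ee_pos"],st["ee_rot"],st["gripper_width"])
for n in(10,12,14): plan((448,-42,240),63.4,n,st)
E
```

```text
[ 671.14144372 -199.2881717   225.55970111] [179.97980258  -0.33727535 -13.13122113] 60.01446982022386
rows 10 shift [-16.24 -24.53  -1.44] turn -0.1336
rows 12 shift [-13.31 -20.59  -1.2 ] turn -0.1113
rows 14 shift [-11.27 -17.74  -1.03] turn -0.0954
```

Request:
servo_tool(
  steps=[
    [255, [-13.3, -20.6, -1.2], [0, 0, -0.111]],
    [255, [-13.3, -20.6, -1.2], [0, 0, -0.111]],
    [255, [-13.3, -20.6, -1.2], [0, 0, -0.111]],
    [255, [-13.3, -20.6, -1.2], [0, 0, -0.111]],
    [255, [-13.3, -20.6, -1.2], [0, 0, -0.111]],
    [255, [-13.3, -20.6, -1.2], [0, 0, -0.111]],
    [255, [-13.3, -20.6, -1.2], [0, 0, -0.111]],
    [255, [-13.3, -20.6, -1.2], [0, 0, -0.111]],
    [255, [-13.3, -20.6, -1.2], [0, 0, -0.111]],
    [255, [-13.3, -20.6, -1.2], [0, 0, -0.111]],
  ],
)

```text
time_s: 13.9
ee_pos: [494.8, -43.5, 232.8]
ee_rot: [-180.0, 0.0, 50.8]
force: [-1.0, 0.1, -1.8]
gripper_width: 60.1
gripper_force: 30.0
```

Request:
servo_tool(
  steps=[
    [255, [-13.3, -20.6, -1.2], [0, 0, -0.111]],
    [255, [-13.3, -20.6, -1.2], [0, 0, -0.111]],
    [255, [0, 0, 20], [0, 0, 0]],
    [255, [0, 0, 20], [0, 0, 0]],
    [255, [0, 0, 10], [0, 0, 0]],
    [255, [0, 0, 0], [0, 0, 0]],
    [255, [0, 0, 0], [0, 0, 0]],
    [255, [0, 0, 0], [0, 0, 0]],
    [255, [0, 0, 0], [0, 0, 0]],
    [255, [0, 0, 0], [0, 0, 0]],
  ],
)

```text
time_s: 14.9
ee_pos: [447.6, -41.3, 185.8]
ee_rot: [179.9, -0.0, 63.2]
force: [-0.7, 0.0, -1.1]
gripper_width: 59.7
gripper_force: 30.0
```

```bash
cat >> h.py <<'E'
def level(Q,z0,z1):
    for z in range(z0,z1,2): print(z,ext(Q,z,2.5,30,180))
E
python3 - <<'E'
from h import *
st=state();p=cams.grab_frame("wrist");W=cloud(p,st);print(st["ee_pos"],st["ee_rot"],st["qvel"].round(1))
Q=rel(W,st,63.4);z=st["ee_pos"][2]
print("base",ext(Q,39,3,110,180),"deep",ext(Q,91,3,85,150))
level(Q,int(z)+2,int(z)+12)
E
```

```text
[447.58080259 -41.26215871 185.82506265] [ 1.79941056e+02 -1.74893497e-02  6.31835307e+01] [-0.   0.   0.5 -0.1 -0.  -0. ]
base [151.0, -34.1, -5.4, 24.6, 39.4, 901] deep [114.0, -33.4, -5.2, 25.7, 91.5, 1177]
187 [74.9, -23.8, -23.2, 24.8, 187.0, 284]
189 [80.6, -29.5, -5.8, 30.0, 190.4, 473]
191 [80.7, -29.3, -0.7, 30.1, 192.5, 3892]
193 [80.7, -29.2, 0.2, 30.1, 192.5, 4023]
195 [80.7, -29.1, 2.0, 29.9, 192.9, 2131]
```

Request:
servo_tool(
  steps=[
    [255, [15, 1, 0], [0, 0, -0.004]],
    [255, [20, 1, 0], [0, 0, 0]],
    [255, [20, 1.3, 0], [0, 0, 0]],
    [255, [14.3, 1, 0], [0, 0, 0]],
    [255, [0, 0, 10], [0, 0, 0]],
    [255, [0, 0, 20], [0, 0, 0]],
    [255, [0, 0, 14], [0, 0, 0]],
    [255, [0, 0, 5], [0, 0, 0]],
    [255, [0, 0, 0], [0, 0, 0]],
    [255, [0, 0, 0], [0, 0, 0]],
  ],
)

```text
time_s: 15.95
ee_pos: [482.3, 18.5, 136.7]
ee_rot: [180.0, -0.0, 63.4]
force: [0.3, 0.5, -2.3]
gripper_width: 59.9
gripper_force: 30.0
```

```bash
python3 - <<'E'
from h import *
st=state();p=cams.grab_frame("wrist");W=cloud(p,st);print(st["ee_pos"],st["ee_rot"],st["force"])
r=np.radians(63.4);d=st["ee_pos"][:2]-[447.58,-41.26];print("moved u,v",d@[np.cos(r),np.sin(r)],d@[-np.sin(r),np.cos(r)])
Q=rel(W,st,63.4);level(Q,int(st["ee_pos"][2])+2,int(st["ee_pos"][2])+12)
E
```

```text
[482.34481961  18.47695805 136.65545963] [ 1.79964455e+02 -3.72888676e-03  6.33983080e+01] [ 0.28941094  0.493965   -2.25915827]
moved u,v 68.98031805630626 -4.337344903331277
138 [74.8, -23.5, -23.0, 25.0, 138.2, 287]
140 [80.7, -29.3, 0.5, 30.3, 141.9, 681]
142 [80.6, -29.0, 0.0, 30.3, 143.3, 3965]
144 [80.6, -29.0, 0.5, 30.3, 143.4, 4005]
146 [80.6, -28.8, 1.9, 30.1, 143.9, 1686]
```

Good. Lower 13.4 mm, release and retreat.

Request:
servo_tool(
  steps=[
    [255, [0, 0, 4], [0, 0, 0]],
    [255, [0, 0, 4], [0, 0, 0]],
    [255, [0, 0, 3], [0, 0, 0]],
    [255, [0, 0, 1.5], [0, 0, 0]],
    [255, [0, 0, 1], [0, 0, 0]],
    [255, [0, 0, 0], [0, 0, 0]],
    [255, [0, 0, 0], [0, 0, 0]],
    [200, [0, 0, 0], [0, 0, 0]],
    [80, [0, 0, 0], [0, 0, 0]],
    [0, [0, 0, 0], [0, 0, 0]],
  ],
)

```text
time_s: 17.0
ee_pos: [482.5, 18.8, 123.2]
ee_rot: [179.9, -0.0, 63.4]
force: [-0.0, -0.5, 0.4]
gripper_width: 67.8
gripper_force: 0.0
```

Request:
servo_tool(
  steps=[
    [0, [0, 0, 0], [0, 0, 0]],
    [0, [0, 0, 0], [0, 0, 0]],
    [0, [0, 0, -10], [0, 0, 0]],
    [0, [0, 0, -20], [0, 0, 0]],
    [0, [0, 0, -30], [0, 0, 0]],
    [0, [0, 0, -30], [0, 0, 0]],
    [0, [0, 0, -20], [0, 0, 0]],
    [0, [0, 0, 0], [0, 0, 0]],
    [0, [0, 0, 0], [0, 0, 0]],
    [0, [0, 0, 0], [0, 0, 0]],
  ],
)

```text
time_s: 18.0
ee_pos: [481.3, 18.8, 231.7]
ee_rot: [-179.9, 0.1, 63.4]
force: [-0.7, -0.2, -0.5]
gripper_width: 91.1
gripper_force: 0.0
```

```bash
python3 - <<'E'
from h import *
st=state();p=cams.grab_frame("wrist");W=cloud(p,st);print(st["ee_pos"],st["ee_rot"],st["force"])
Q=rel(W,st,63.4);level(Q,126,136)
plan((648,177,230),-6.2,10,st);plan((648,177,230),-6.2,12,st)
E
```

```text
[481.32404451  18.76644542 231.72303353] [-1.79880168e+02  6.91835877e-02  6.34143136e+01] [-0.68462311 -0.18959589 -0.54047706]
126 [81.0, -29.8, -3.7, 30.0, 128.1, 210]
128 [81.0, -29.6, -0.8, 29.9, 129.3, 1318]
130 [81.0, -29.6, -0.8, 29.9, 129.3, 1364]
132 [81.0, -29.4, 3.3, 29.6, 129.9, 560]
134 None
rows 10 shift [23.96 -4.84  0.17] turn 0.1215
rows 12 shift [19.93 -4.24  0.14] turn 0.1012
```

Medium is seated, its rim at 129.3 mm. Next is the shallow pine tray.

Request:
servo_tool(
  steps=[
    [0, [20, -4.2, 0], [0, 0, 0.101]],
    [0, [20, -4.2, 0], [0, 0, 0.101]],
    [0, [20, -4.2, 0], [0, 0, 0.101]],
    [0, [20, -4.2, 0], [0, 0, 0.101]],
    [0, [20, -4.2, 0], [0, 0, 0.101]],
    [0, [20, -4.2, 0], [0, 0, 0.101]],
    [0, [20, -4.2, 0], [0, 0, 0.101]],
    [0, [20, -4.2, 0], [0, 0, 0.101]],
    [0, [20, -4.2, 0], [0, 0, 0.101]],
    [0, [20, -4.2, 0], [0, 0, 0.101]],
  ],
)

```text
time_s: 19.05
ee_pos: [610.2, 167.7, 231.2]
ee_rot: [180.0, 0.2, 5.3]
force: [1.1, 0.2, 0.4]
gripper_width: 91.2
gripper_force: 0.0
```

Request:
servo_tool(
  steps=[
    [0, [20, -4.2, 0], [0, 0, 0.101]],
    [0, [20, -4.2, 0], [0, 0, 0.101]],
    [0, [0, 0, 0], [0, 0, 0]],
    [0, [0, 0, 0], [0, 0, 0]],
    [0, [0, 0, 0], [0, 0, 0]],
    [0, [0, 0, 0], [0, 0, 0]],
    [0, [0, 0, 0], [0, 0, 0]],
    [0, [0, 0, 0], [0, 0, 0]],
    [0, [0, 0, 0], [0, 0, 0]],
    [0, [0, 0, 0], [0, 0, 0]],
  ],
)

```text
time_s: 20.05
ee_pos: [649.5, 177.3, 233.0]
ee_rot: [180.0, -0.0, -6.0]
force: [-0.1, -0.6, 0.0]
gripper_width: 91.4
gripper_force: 0.0
```

```bash
python3 - <<'E'
from h import *
st=state();p=cams.grab_frame("wrist");W=cloud(p,st);print(st["ee_pos"],st["ee_rot"],st["qvel"].round(1));save(p,"w3.png")
f=fit(W,(649,177),29.5,-6.2,tol=4);print(f)
plan((f[0][0],f[0][1],28),f[0][2],1,st)
Q=rel(W,st,f[0][2]);print(ext(Q,29.5,4,30,120))
E
```

```text
[649.51306896 177.34965423 232.99917913] [ 1.79999326e+02 -1.51949683e-02 -6.02418218e+00] [ 0.   0.2 -0.1  0.  -0.1  0. ]
(array([650.5, 179.7,  -6.2]), array([159.1,  59.6]), np.float64(29.4), 1738)
rows 1 shift [  0.73  -2.44 205.  ] turn 0.0031
[80.4, -27.5, 2.2, 32.1, 29.4, 681]
```

View pics/w3.png

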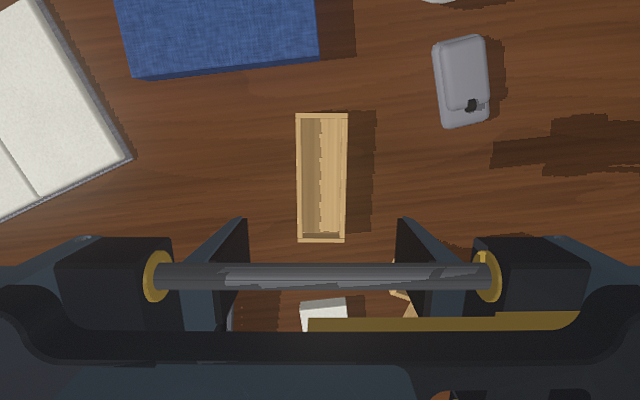

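The picture shows the shallow pine tray at (322,178) with nothing near the fingers.

Request:
servo_tool(
  steps=[
    [0, [0.7, -2.4, 25], [0, 0, 0.003]],
    [0, [0, 0, 35], [0, 0, 0]],
    [0, [0, 0, 35], [0, 0, 0]],
    [0, [0, 0, 35], [0, 0, 0]],
    [0, [0, 0, 30], [0, 0, 0]],
    [0, [0, 0, 25], [0, 0, 0]],
    [0, [0, 0, 13], [0, 0, 0]],
    [0, [0, 0, 5], [0, 0, 0]],
    [0, [0, 0, 0], [0, 0, 0]],
    [150, [0, 0, 0], [0, 0, 0]],
  ],
)

```text
time_s: 21.1
ee_pos: [651.5, 179.9, 31.3]
ee_rot: [-180.0, -0.1, -6.2]
force: [0.4, -0.7, 0.6]
gripper_width: 85.7
gripper_force: 0.0
```

Request:
servo_tool(
  steps=[
    [255, [0, 0, 0], [0, 0, 0]],
    [255, [0, 0, 0], [0, 0, 0]],
    [255, [0, 0, 0], [0, 0, 0]],
    [255, [0, 0, 0], [0, 0, 0]],
    [255, [0, 0, -5], [0, 0, 0]],
    [255, [0, 0, -25], [0, 0, 0]],
    [255, [0, 0, -45], [0, 0, 0]],
    [255, [0, 0, -50], [0, 0, 0]],
    [255, [0, 0, -50], [0, 0, 0]],
    [255, [0, 0, -25], [0, 0, 0]],
  ],
)

```text
time_s: 22.1
ee_pos: [651.9, 180.1, 235.4]
ee_rot: [-179.8, -0.4, -6.2]
force: [0.1, 0.1, -1.5]
gripper_width: 59.7
gripper_force: 30.0
```

```bash
python3 - <<'E'
from h import *
st=state();print(st["ee_pos"],st["ee_rot"],st["gripper_width"])
for n in(12,): plan((455,-36,230),63.4,n,st)
E
```

```text
[651.88770144 180.12459369 235.44903468] [-179.83693478   -0.41761408   -6.19963934] 59.71527019374998
rows 12 shift [-24.04   9.69   0.45] turn -0.1012
```

Request:
servo_tool(
  steps=[
    [255, [-24, 9.7, 0], [0, 0, -0.101]],
    [255, [-24, 9.7, 0], [0, 0, -0.101]],
    [255, [-24, 9.7, 0], [0, 0, -0.101]],
    [255, [-24, 9.7, 0], [0, 0, -0.101]],
    [255, [-24, 9.7, 0], [0, 0, -0.101]],
    [255, [-24, 9.7, 0], [0, 0, -0.101]],
    [255, [-24, 9.7, 0], [0, 0, -0.101]],
    [255, [-24, 9.7, 0], [0, 0, -0.101]],
    [255, [-24, 9.7, 0], [0, 0, -0.101]],
    [255, [-24, 9.7, 0], [0, 0, -0.101]],
  ],
)

```text
time_s: 23.1
ee_pos: [464.5, 13.5, 229.9]
ee_rot: [-180.0, 0.0, 51.9]
force: [0.1, 0.4, -1.4]
gripper_width: 60.0
gripper_force: 30.0
```

Request:
servo_tool(
  steps=[
    [255, [-24, 9.7, 0], [0, 0, -0.101]],
    [255, [-24, 9.7, 0], [0, 0, -0.101]],
    [255, [0, 0, 15], [0, 0, 0]],
    [255, [0, 0, 15], [0, 0, 0]],
    [255, [0, 0, 5], [0, 0, 0]],
    [255, [0, 0, 0], [0, 0, 0]],
    [255, [0, 0, 0], [0, 0, 0]],
    [255, [0, 0, 0], [0, 0, 0]],
    [255, [0, 0, 0], [0, 0, 0]],
    [255, [0, 0, 0], [0, 0, 0]],
  ],
)

```text
time_s: 24.1
ee_pos: [453.9, -36.1, 195.2]
ee_rot: [180.0, -0.0, 63.3]
force: [0.7, -0.6, -1.5]
gripper_width: 59.7
gripper_force: 30.0
```

```bash
python3 - <<'E'
from h import *
st=state();p=cams.grab_frame("wrist");W=cloud(p,st);print(st["ee_pos"],st["ee_rot"],st["qvel"].round(1))
Q=rel(W,st,63.4);z=st["ee_pos"][2]
print("med",ext(Q,129.5,3,85,180))
level(Q,int(z)-6,int(z)+6)
E
```

```text
[453.89769343 -36.06299415 195.20286197] [ 1.79956375e+02 -1.12812784e-02  6.32540971e+01] [ 0.1  0.   0.2  0.1 -0.   0.1]
med [141.9, -29.8, -0.4, 29.4, 129.4, 2447]
189 [74.9, -23.7, 24.4, 24.9, 189.2, 245]
191 [80.6, -29.3, -5.6, 30.2, 193.1, 837]
193 [80.5, -29.2, -0.2, 30.2, 194.1, 3606]
195 [80.5, -29.2, -0.2, 30.2, 194.1, 3544]
197 [80.5, -28.8, 3.7, 30.0, 194.8, 951]
199 None
```

Request:
servo_tool(
  steps=[
    [255, [8, 0.3, 0], [0, 0, -0.002]],
    [255, [10, 0.3, 0], [0, 0, 0]],
    [255, [7.4, 0, 0], [0, 0, 0]],
    [255, [0, 0, 10], [0, 0, 0]],
    [255, [0, 0, 12], [0, 0, 0]],
    [255, [0, 0, 6], [0, 0, 0]],
    [255, [0, 0, 0], [0, 0, 0]],
    [255, [0, 0, 0], [0, 0, 0]],
    [255, [0, 0, 0], [0, 0, 0]],
    [255, [0, 0, 0], [0, 0, 0]],
  ],
)

```text
time_s: 25.15
ee_pos: [466.0, -13.8, 167.3]
ee_rot: [179.9, -0.0, 63.4]
force: [0.3, 0.3, -1.5]
gripper_width: 59.8
gripper_force: 30.0
```

```bash
python3 - <<'E'
from h import *
st=state();p=cams.grab_frame("wrist");W=cloud(p,st);print(st["ee_pos"],st["ee_rot"],st["force"])
Q=rel(W,st,63.4);z=st["ee_pos"][2]
print("med",ext(Q,129.5,3,85,180));level(Q,int(z)-4,int(z)+2)
E
```

```text
[465.954397   -13.7802289  167.27436912] [ 1.79941694e+02 -1.94893131e-02  6.33509385e+01] [ 0.28894368  0.27804219 -1.51375336]
med [117.2, -29.0, 0.4, 30.0, 129.3, 2285]
163 [80.5, -29.3, -2.5, 30.5, 165.1, 791]
165 [80.5, -29.1, 0.4, 30.3, 166.1, 3611]
167 [80.5, -29.1, 0.4, 30.3, 166.2, 3558]
```

Request:
servo_tool(
  steps=[
    [255, [0.5, 0, 4], [0, 0, 0]],
    [255, [0, 0, 3], [0, 0, 0]],
    [255, [0, 0, 2.5], [0, 0, 0]],
    [255, [0, 0, 1.5], [0, 0, 0]],
    [255, [0, 0, 1], [0, 0, 0]],
    [255, [0, 0, 0], [0, 0, 0]],
    [255, [0, 0, 0], [0, 0, 0]],
    [200, [0, 0, 0], [0, 0, 0]],
    [80, [0, 0, 0], [0, 0, 0]],
    [0, [0, 0, 0], [0, 0, 0]],
  ],
)

```text
time_s: 26.2
ee_pos: [466.1, -13.3, 155.1]
ee_rot: [180.0, -0.0, 63.4]
force: [-0.4, 0.1, -0.7]
gripper_width: 67.9
gripper_force: 0.0
```

Request:
servo_tool(
  steps=[
    [0, [0, 0, 0], [0, 0, 0]],
    [0, [0, 0, 0], [0, 0, 0]],
    [0, [0, 0, -10], [0, 0, 0]],
    [0, [0, 0, -20], [0, 0, 0]],
    [0, [0, 0, -30], [0, 0, 0]],
    [0, [0, 0, -30], [0, 0, 0]],
    [0, [0, 0, -20], [0, 0, 0]],
    [0, [0, 0, 0], [0, 0, 0]],
    [0, [0, 0, 0], [0, 0, 0]],
    [0, [0, 0, 0], [0, 0, 0]],
  ],
)

```text
time_s: 27.2
ee_pos: [465.1, -13.2, 263.7]
ee_rot: [-179.9, 0.1, 63.4]
force: [0.4, 0.3, 0.0]
gripper_width: 91.4
gripper_force: 0.0
```

```bash
python3 - <<'E'
from h import *
st=state();p=cams.grab_frame("wrist");W=cloud(p,st);print(st["ee_pos"],st["ee_rot"],st["force"],st["qpos"].round())
Q=rel(W,st,63.4);print("med",ext(Q,129.5,3,85,180));level(Q,148,158)
for n in(12,14):plan((451,346,230),167.5,n,st)
E
```

```text
[465.06412509 -13.20720513 263.72508486] [-1.79876993e+02  5.94947869e-02  6.33567683e+01] [0.44971958 0.31283385 0.03766685] [ -3.   7. 100.  -0.  73.  24.]
med [116.1, -29.8, -0.9, 29.8, 129.4, 798]
148 [74.5, -24.0, 24.1, 24.3, 147.9, 54]
150 [81.2, -29.8, -0.1, 30.2, 152.1, 191]
152 [81.2, -29.7, -0.1, 29.8, 153.3, 1278]
154 [81.2, -29.6, -0.1, 29.8, 153.4, 1303]
156 [81.2, -29.4, -0.5, 29.7, 153.9, 544]
rows 12 shift [32.63 11.14  2.81] turn -0.1515
rows 14 shift [27.87  9.85  2.41] turn -0.1298
```

```bash
python3 - <<'E'
from h import *
W=np.load("top.npy")
for x in range(340,561,40):
  print(x,[(y,round(float(np.nanmax(np.r_[0,W[(abs(W[...,0]-x)<20)&(abs(W[...,1]-y)<10)][:,2]])))) for y in range(260,521,20)])
E
```

```text
340 [(260, 3), (280, 3), (300, 3), (320, 4), (340, 4), (360, 4), (380, 5), (400, 4), (420, 33), (440, 43), (460, 43), (480, 43), (500, 4), (520, 4)]
380 [(260, 4), (280, 3), (300, 4), (320, 3), (340, 50), (360, 12), (380, 12), (400, 3), (420, 3), (440, 3), (460, 3), (480, 3), (500, 4), (520, 4)]
420 [(260, 4), (280, 4), (300, 3), (320, 4), (340, 59), (360, 59), (380, 54), (400, 3), (420, 4), (440, 3), (460, 3), (480, 3), (500, 4), (520, 3)]
460 [(260, 4), (280, 4), (300, 3), (320, 57), (340, 60), (360, 58), (380, 2), (400, 4), (420, 4), (440, 4), (460, 4), (480, 3), (500, 3), (520, 3)]
500 [(260, 4), (280, 4), (300, 3), (320, 57), (340, 58), (360, 55), (380, 3), (400, 4), (420, 5), (440, 3), (460, 3), (480, 3), (500, 4), (520, 7)]
540 [(260, 3), (280, 4), (300, 4), (320, 3), (340, 2), (360, 3), (380, 6), (400, 4), (420, 5), (440, 5), (460, 3), (480, 4), (500, 4), (520, 3)]
```

Request:
servo_tool(
  steps=[
    [0, [28, 9.8, 1], [0, 0, -0.13]],
    [0, [28, 9.8, 1], [0, 0, -0.13]],
    [0, [28, 9.8, 1], [0, 0, -0.13]],
    [0, [28, 9.8, 1], [0, 0, -0.13]],
    [0, [28, 9.8, 1], [0, 0, -0.13]],
    [0, [28, 9.8, 1], [0, 0, -0.13]],
    [0, [28, 9.8, 1], [0, 0, -0.13]],
    [0, [0, 0, 0], [0, 0, 0]],
    [0, [0, 0, 0], [0, 0, 0]],
    [0, [0, 0, 0], [0, 0, 0]],
  ],
)

```text
time_s: 28.25
ee_pos: [545.9, 169.9, 257.2]
ee_rot: [-179.9, 0.0, 115.4]
force: [0.2, 0.8, 0.0]
gripper_width: 90.7
gripper_force: 0.0
```

Request:
servo_tool(
  steps=[
    [0, [28, 9.8, 4], [0, 0, -0.13]],
    [0, [28, 9.8, 4], [0, 0, -0.13]],
    [0, [28, 9.8, 4], [0, 0, -0.13]],
    [0, [28, 9.8, 4], [0, 0, -0.13]],
    [0, [28, 9.8, 4], [0, 0, -0.13]],
    [0, [28, 9.8, 4], [0, 0, -0.13]],
    [0, [28, 9.8, 4], [0, 0, -0.13]],
    [0, [0, 0, 0], [0, 0, 0]],
    [0, [0, 0, 0], [0, 0, 0]],
    [0, [0, 0, 0], [0, 0, 0]],
  ],
)

```text
time_s: 29.25
ee_pos: [451.2, 346.0, 230.1]
ee_rot: [180.0, 0.1, 167.5]
force: [0.6, -0.0, 0.1]
gripper_width: 91.2
gripper_force: 0.0
```

```bash
python3 - <<'E'
from h import *
st=state();p=cams.grab_frame("wrist");W=cloud(p,st);print(st["ee_pos"],st["ee_rot"],st["qvel"].round(1));save(p,"w4.png");np.save("w4.npy",W)
f=fit(W,(451,345),55,167.5,tol=4,rad=75);print(f)
plan((f[0][0],f[0][1],50),f[0][2],1,st)
P=W.reshape(-1,3);r=np.radians(f[0][2]);d=P[:,:2]-f[0][:2];u=d@[np.cos(r),np.sin(r)];v=d@[-np.sin(r),np.cos(r)]
for z,t in((55,4),(9.5,3)):
  m=(abs(P[:,2]-z)<t)&(abs(u)<100)&(abs(v)<60);print(z,m.sum(),np.percentile(u[m],[0.5,1,50,99,99.5]).round(1),np.percentile(v[m],[1,50,99]).round(1))
E
```

```text
[451.16851653 345.99350655 230.08702833] [1.79999276e+02 5.05279517e-02 1.67490643e+02] [-0.4  0.2 -0.2  0.2 -0.  -0.2]
(array([451. , 349.8, 167. ]), array([99.1, 30.2]), np.float64(55.1), 2438)
rows 1 shift [  0.99   3.68 180.09] turn 0.0086
55 2438 [-50.5 -49.5   3.4  49.6  50.5] [-15.1   0.2  15.1]
9.5 320 [48.7 49.7 56.  63.  63. ] [-15.3   0.7  16.6]
```

View pics/w4.png

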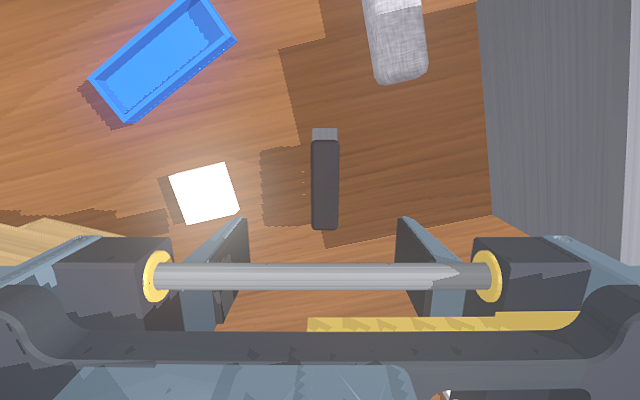

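The picture shows the stapler upright at (325,180), with its foot plate sticking out at the top end (325,133) and the notepad at (203,192) clear of the fingers.

Request:
servo_tool(
  steps=[
    [0, [2.5, 3.5, 25], [0, 0, 0.008]],
    [0, [0, 0, 30], [0, 0, 0]],
    [0, [0, 0, 30], [0, 0, 0]],
    [0, [0, 0, 30], [0, 0, 0]],
    [0, [0, 0, 30], [0, 0, 0]],
    [0, [0, 0, 20], [0, 0, 0]],
    [0, [0, 0, 10], [0, 0, 0]],
    [0, [0, 0, 5], [0, 0, 0]],
    [0, [0, 0, 0], [0, 0, 0]],
    [100, [0, 0, 0], [0, 0, 0]],
  ],
)

```text
time_s: 30.3
ee_pos: [449.4, 351.3, 50.8]
ee_rot: [179.9, 0.1, 167.2]
force: [-0.2, 0.4, 0.1]
gripper_width: 85.8
gripper_force: 0.0
```

Request:
servo_tool(
  steps=[
    [255, [0, 0, 0], [0, 0, 0]],
    [255, [0, 0, 0], [0, 0, 0]],
    [255, [0, 0, 0], [0, 0, 0]],
    [255, [0, 0, 0], [0, 0, 0]],
    [255, [0, 0, 0], [0, 0, 0]],
    [255, [0, 0, 0], [0, 0, 0]],
    [255, [0, 0, -5], [0, 0, 0]],
    [255, [0, 0, -25], [0, 0, 0]],
    [255, [0, 0, -40], [0, 0, 0]],
    [255, [0, 0, -40], [0, 0, 0]],
  ],
)

```text
time_s: 31.3
ee_pos: [447.7, 350.3, 160.1]
ee_rot: [-179.9, -0.1, 167.2]
force: [0.9, 0.9, -3.9]
gripper_width: 31.7
gripper_force: 30.0
```

Request:
servo_tool(
  steps=[
    [255, [0, 0, -45], [0, 0, 0]],
    [255, [0, 0, -45], [0, 0, 0]],
    [255, [0, 0, -40], [0, 0, 0]],
    [255, [0, 0, -10], [0, 0, 0]],
    [255, [0, 0, 0], [0, 0, 0]],
    [255, [0, 0, 0], [0, 0, 0]],
    [255, [0, 0, 0], [0, 0, 0]],
    [255, [0, 0, 0], [0, 0, 0]],
    [255, [0, 0, 0], [0, 0, 0]],
    [255, [0, 0, 0], [0, 0, 0]],
  ],
)

```text
time_s: 32.3
ee_pos: [448.5, 350.9, 299.2]
ee_rot: [-179.9, -0.0, 167.2]
force: [0.6, 0.0, -2.9]
gripper_width: 32.0
gripper_force: 30.0
```

```bash
python3 - <<'E'
from h import *
st=state();p=cams.grab_frame("wrist");W=cloud(p,st);print(st["ee_pos"],st["ee_rot"],st["gripper_width"],st["force"])
Q=rel(W,st,st["ee_rot"][2]);z=st["ee_pos"][2]
for h in(-44,-42,-40,-38,2,4,6,8): print(h,ext(Q,z+h,2.5,20,100))
for n in(14,16):plan((454,-36,300),63.4,n,st)
E
```

```text
[448.45670163 350.87429335 299.17001448] [-1.79944920e+02 -3.99318905e-02  1.67177354e+02] 31.981836013224825 [ 0.62574551  0.00923603 -2.8673212 ]
-44 [59.8, -15.7, -0.1, 15.4, 255.9, 1271]
-42 [59.8, -15.5, -0.1, 15.4, 256.0, 1187]
-40 [58.3, -13.3, 4.3, 14.5, 257.0, 152]
-38 None
2 [47.2, -15.4, -0.8, 14.3, 301.7, 3013]
4 [46.4, -14.3, -0.2, 13.4, 301.9, 2576]
6 [43.4, -11.9, 0.8, 10.7, 302.9, 251]
8 None
rows 14 shift [-28.02 -15.01  -0.06] turn 0.1294
rows 16 shift [-24.63 -12.94  -0.05] turn 0.1132
```

```bash
python3 - <<'E'
from h import *
plan((465.6,-12.1,265),63.4,16)
E
```

```text
rows 16 shift [-23.52 -11.39   2.15] turn 0.1132
```

Request:
servo_tool(
  steps=[
    [255, [-23.5, -11.4, 2], [0, 0, 0.113]],
    [255, [-23.5, -11.4, 2], [0, 0, 0.113]],
    [255, [-23.5, -11.4, 2], [0, 0, 0.113]],
    [255, [-23.5, -11.4, 2], [0, 0, 0.113]],
    [255, [-23.5, -11.4, 2], [0, 0, 0.113]],
    [255, [-23.5, -11.4, 2], [0, 0, 0.113]],
    [255, [-23.5, -11.4, 2], [0, 0, 0.113]],
    [255, [-23.5, -11.4, 2], [0, 0, 0.113]],
    [255, [-23.5, -11.4, 2], [0, 0, 0.113]],
    [255, [-23.5, -11.4, 2], [0, 0, 0.113]],
  ],
  squeeze=45,
)

```text
time_s: 33.35
ee_pos: [542.2, 120.5, 279.6]
ee_rot: [180.0, 0.0, 102.2]
force: [-0.7, -0.1, -4.2]
gripper_width: 31.8
gripper_force: 45.0
```

Request:
servo_tool(
  steps=[
    [255, [-23.5, -11.4, 2], [0, 0, 0.113]],
    [255, [-23.5, -11.4, 2], [0, 0, 0.113]],
    [255, [-23.5, -11.4, 2], [0, 0, 0.113]],
    [255, [-23.5, -11.4, 2], [0, 0, 0.113]],
    [255, [-23.5, -11.4, 2], [0, 0, 0.113]],
    [255, [-23.5, -11.4, 2], [0, 0, 0.113]],
    [255, [0, 0, 0], [0, 0, 0]],
    [255, [0, 0, 0], [0, 0, 0]],
    [255, [0, 0, 0], [0, 0, 0]],
    [255, [0, 0, 0], [0, 0, 0]],
  ],
)

```text
time_s: 34.35
ee_pos: [466.5, -11.6, 267.9]
ee_rot: [180.0, -0.0, 63.7]
force: [0.4, 1.0, -2.3]
gripper_width: 31.9
gripper_force: 45.0
```

```bash
python3 - <<'E'
from h import *
st=state();p=cams.grab_frame("wrist");W=cloud(p,st);print(st["ee_pos"],st["ee_rot"],st["gripper_width"],st["qvel"].round(1));save(p,"w5.png")
Q=rel(W,st,63.4);z=st["ee_pos"][2]
for h in(-44,-42,-40,2,4): print(h,ext(Q,z+h,2.5,20,100))
level(Q,150,156)
E
```

```text
[466.54497305 -11.6102267  267.88666966] [ 1.79978431e+02 -1.44368322e-02  6.36569607e+01] 31.94542883288823 [ 0.2  0.1  0.2  0.  -0.   0.2]
-44 [60.0, -14.2, 1.4, 16.9, 224.6, 1268]
-42 [60.0, -14.0, 1.4, 16.8, 224.7, 1198]
-40 [58.8, -12.8, 2.0, 16.7, 225.6, 165]
2 [47.4, -13.8, 1.1, 15.8, 270.4, 3041]
4 [46.7, -12.9, 1.1, 14.9, 270.6, 2598]
150 [79.1, -29.2, -1.7, 30.7, 152.1, 205]
152 [79.1, -29.0, -0.8, 30.5, 153.2, 1173]
154 [79.1, -29.0, -0.8, 30.5, 153.3, 1192]
```

View pics/w5.png

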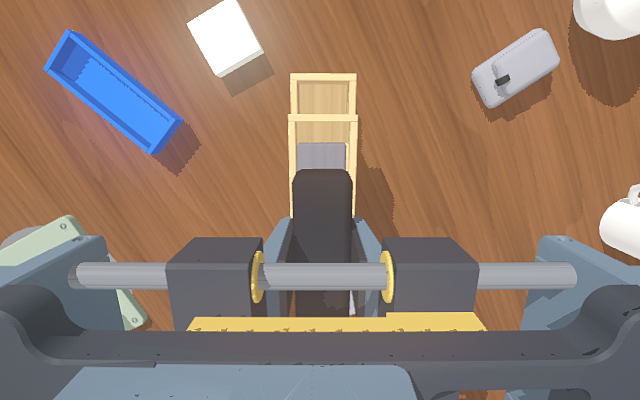

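The stapler is centred over the top tray; tray rim end at (323,118), foot plate at (320,155).

Request:
servo_tool(
  steps=[
    [255, [-0.8, 0, 10], [0, 0, 0.005]],
    [255, [0, 0, 20], [0, 0, 0]],
    [255, [0, 0, 20], [0, 0, 0]],
    [255, [0, 0, 14], [0, 0, 0]],
    [255, [0, 0, 6], [0, 0, 0]],
    [255, [0, 0, 0], [0, 0, 0]],
    [255, [0, 0, 0], [0, 0, 0]],
    [255, [0, 0, 0], [0, 0, 0]],
    [255, [0, 0, 0], [0, 0, 0]],
    [255, [0, 0, 0], [0, 0, 0]],
  ],
)

```text
time_s: 35.4
ee_pos: [465.8, -12.8, 198.3]
ee_rot: [179.9, -0.0, 63.3]
force: [0.5, 0.2, -3.0]
gripper_width: 31.9
gripper_force: 45.0
```

Request:
servo_tool(
  steps=[
    [255, [0, 0, 2], [0, 0, 0]],
    [255, [0, 0, 2], [0, 0, 0]],
    [255, [0, 0, 2], [0, 0, 0]],
    [255, [0, 0, 1], [0, 0, 0]],
    [255, [0, 0, 0], [0, 0, 0]],
    [255, [0, 0, 0], [0, 0, 0]],
    [255, [0, 0, 0], [0, 0, 0]],
    [255, [0, 0, 0], [0, 0, 0]],
    [255, [0, 0, 0], [0, 0, 0]],
    [255, [0, 0, 0], [0, 0, 0]],
  ],
)

```text
time_s: 36.4
ee_pos: [465.6, -12.8, 190.9]
ee_rot: [180.0, 0.0, 63.3]
force: [-0.0, -0.8, -3.2]
gripper_width: 32.0
gripper_force: 45.0
```

Still about 2 mm up; continue slowly.

Request:
servo_tool(
  steps=[
    [255, [0, 0, 0.7], [0, 0, 0]],
    [255, [0, 0, 0.7], [0, 0, 0]],
    [255, [0, 0, 0.6], [0, 0, 0]],
    [255, [0, 0, 0.5], [0, 0, 0]],
    [255, [0, 0, 0], [0, 0, 0]],
    [255, [0, 0, 0], [0, 0, 0]],
    [255, [0, 0, 0], [0, 0, 0]],
    [255, [0, 0, 0], [0, 0, 0]],
    [255, [0, 0, 0], [0, 0, 0]],
    [255, [0, 0, 0], [0, 0, 0]],
  ],
)

```text
time_s: 37.4
ee_pos: [465.6, -12.8, 188.6]
ee_rot: [180.0, 0.0, 63.3]
force: [-1.5, -0.3, 4.3]
gripper_width: 31.6
gripper_force: 45.0
```

Request:
servo_tool(
  steps=[
    [200, [0, 0, 0], [0, 0, 0]],
    [100, [0, 0, 0], [0, 0, 0]],
    [0, [0, 0, 0], [0, 0, 0]],
    [0, [0, 0, 0], [0, 0, 0]],
    [0, [0, 0, 0], [0, 0, 0]],
    [0, [0, 0, 0], [0, 0, 0]],
    [0, [0, 0, -10], [0, 0, 0]],
    [0, [0, 0, -25], [0, 0, 0]],
    [0, [0, 0, -35], [0, 0, 0]],
    [0, [0, 0, -40], [0, 0, 0]],
  ],
)

```text
time_s: 38.4
ee_pos: [465.0, -12.8, 299.6]
ee_rot: [-179.9, 0.0, 63.3]
force: [1.1, -0.0, 0.1]
gripper_width: 90.9
gripper_force: 0.0
```

Request:
servo_tool(
  steps=[
    [0, [-10, 0, -20], [0, 0, 0]],
    [0, [-30, 0, 0], [0, 0, 0]],
    [0, [-30, 0, 0], [0, 0, 0]],
    [0, [-30, 0, 0], [0, 0, 0]],
    [0, [-20, 0, 0], [0, 0, 0]],
    [0, [0, 0, 0], [0, 0, 0]],
    [0, [0, 0, 0], [0, 0, 0]],
    [0, [0, 0, 0], [0, 0, 0]],
    [0, [0, 0, 0], [0, 0, 0]],
    [0, [0, 0, 0], [0, 0, 0]],
  ],
)

```text
time_s: 39.4
ee_pos: [412.0, -119.4, 318.3]
ee_rot: [-180.0, -0.0, 63.4]
force: [-0.1, 0.3, 1.1]
gripper_width: 91.0
gripper_force: 0.0
```

```bash
python3 - <<'E'
from h import *
st=state();p=cams.grab_frame("wrist");W=cloud(p,st);print(st["ee_pos"],st["ee_rot"],st["gripper_width"])
save(p,"w6.png");s=cams.grab_frame("scene");save(s,"s2.png",(200,60,520,300),2.4)
Q=rel(W,st,63.4)
for z in(39,92,129,153,145,191): print(z,ext(Q,z,3,60,290))
E
```

```text
[ 411.96154473 -119.43219646  318.3158059 ] [-1.79993724e+02 -3.35862403e-03  6.33701867e+01] 91.011083398698
39 None
92 None
129 None
153 [182.6, -29.6, -23.7, 30.0, 153.4, 1672]
145 [185.1, -23.8, -14.2, 24.6, 145.2, 128]
191 [165.4, -13.8, 1.4, 16.1, 191.2, 4324]
```

View pics/w6.png

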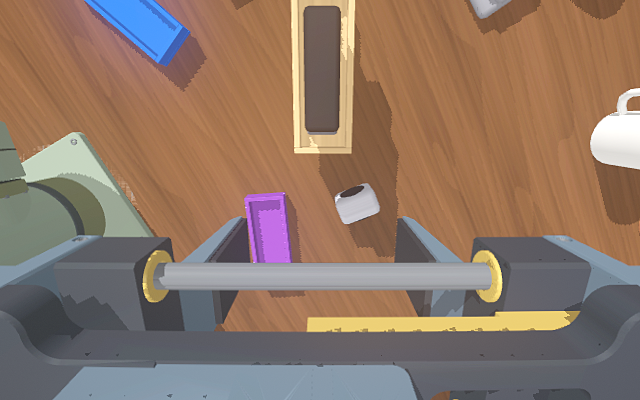

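View pics/s2.png

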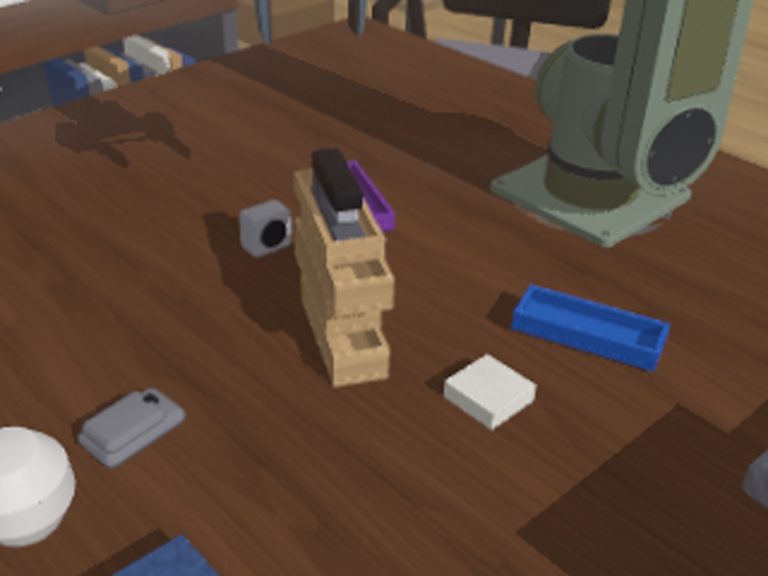

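The stack alternates as asked. The stapler is upright and centred in the top tray at (320,70), level with its top at 191 mm. The bystanders look untouched, so I'm handing in.

```bash
python3 -c "
from workcell import ticket
print(ticket.job_done())"
```

```text
the job is handed in; nothing more can be done
None
```

The organiser is built and handed in at about 39 s: the deep, middle and shallow trays are each seated and stepped about 35–37 mm alternately, the stapler lies upright in the top tray, and in the last pictures the notepad, tape measure and mouse look unmoved.

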